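# Index the stoppering turntable one hole and press the stopper home

### The job

Close the next vial in the hand stoppering press, using only the fingertips: with the fingertips press the indexing plunger (the dished knob on the turntable's arm) all the way in and, keeping it pressed, turn the table one hole to whichever side brings the vial with the raised stopper under the ram, then let the plunger spring back out into its hole. Then push the ram's knob down until that stopper is fully home, press it on no other vial, and let the ram rise again. Nothing is gripped, forced or lifted: keep off the vials themselves, leave all of them standing in their nests, and leave the other things on the bench where they are.

Things in the scene. Friction and masses are not known exactly. Their poses are not given: they have to be found in the camera images.
- press_stand: hand stoppering press with indexing turntable, fixed to the bench: grey base, notched eight-sided steel index plate (173 mm over corners, top 42 mm high), turntable, and at +y a column (108 mm from the axis, 166 mm high) whose head (27 mm wide, from 134 to 166 mm high) reaches over one nest. Origin on the bench under the table's axis; z up, +y from the axis towards ram and column
- table_axis (a point): the vertical axis about which the turntable turns, at the top face of its plate, 52 mm above the bench
- turntable (a joint): turntable angle, rad, 0 at the start, positive counterclockwise from above; the next holes are at 0.785 and -0.785. Aluminium plate, 136 mm wide, top 52 mm high; eight nests (white sleeves 12 mm high) on a radius of 50 mm; one arm carries the plunger at a radius of 92 mm. Locked (0.4 degrees of play) while the plunger is out; else it turns with a light drag, 0.08 N m (1 N at the plunger)
- plunger (a joint): travel of the indexing plunger, m: 0 out (its pin locked in a hole of the index plate), 0.010 fully down. Spring: 3 N at 0, 8 N at 0.010; it does not stay down. The pin is clear of the plate beyond about 0.0065; let go between holes it rides under the plate, and springs out by itself within about 2 mm of a hole
- plunger_top (a point): centre of the plunger's push face: black knob 42 mm wide on the end of the table's arm, its top a dish 34 mm wide inside a rim 3 mm high; this point is on the dish floor, 84 mm above the bench when out, and moves with the plunger and the table. At the start 92 mm from the table's axis, opposite the ram; pressed straight down
- ram (a joint): travel of the press ram, m: 0 up, grows downward to 0.021; spring 3 N at 0, 7 N at 0.021. It touches the raised stopper at about 0.008, and the stopper is home at about 0.017; pushing the stopper in takes 5 N more
- ram_top (a point): centre of the top of the ram's black palm knob (42 mm in diameter, flat top 208 mm above the bench with the ram up), on the vertical line through the nest below; the ram's foot hangs 113 mm above the bench with the ram up
- under_ram (a point): point of the stand straight below the ram, on the top face of the turntable plate, 50 mm from the table's axis: where the centre of a vial's underside is when its nest is under the ram
- vial_open: the vial still to be closed: amber glass vial 23 mm in diameter, 40 mm high to its rim, standing upright in a nest, its grey rubber stopper (19 mm wide, 4 mm thick) raised about 9 mm above the rim. It starts in the nest next to the one under the ram, on either side of it. Origin at the centre of its underside, z up
- stopper (a joint): how far the stopper of vial_open stands above its home position, m: 0 fully home (flange on the rim), about 0.009 at the start; it stays where it is pushed
- vial_a: an identical amber glass vial whose grey rubber stopper is already fully home, in the nest on the other side of the ram from vial_open at the start; 23 mm diameter, 44 mm high with its stopper, origin at the centre of its underside, z up
- vial_b: an identical amber glass vial whose grey rubber stopper is already fully home, in the nest under the ram at the start; 23 mm diameter, 44 mm high with its stopper, origin at the centre of its underside, z up
- vial_c: an identical amber glass vial whose grey rubber stopper is already fully home, elsewhere on the turntable; 23 mm diameter, 44 mm high with its stopper, origin at the centre of its underside, z up
- vial_d: an identical amber glass vial whose grey rubber stopper is already fully home, elsewhere on the turntable; 23 mm diameter, 44 mm high with its stopper, origin at the centre of its underside, z up
- timer: white lab timer, 62 x 68 x 20 mm, lying on the bench to the right of the stand; origin at the centre of its underside; a bystander
- petri_dish: round flat clear dish, 94 mm wide, 15 mm high, on the bench to the right; a bystander
- tweezers: steel tweezers, 127 mm long, lying on the bench to the right; a bystander
- spare_vial: white plastic screw-cap vial, 29 mm wide, 48 mm high, standing on the bench to the right; a bystander
- dropper: dropper bottle with black top, 37 mm wide, 114 mm high, standing behind the stand to the left; a bystander
- beaker: glass beaker, 81 mm wide, 92 mm high, standing at the back left; a bystander

How it is judged:
By the outcome, as a careful person would: the job done as asked, in the order asked, and still so for the second after the job is handed in, with the robot touching nothing.
It also fails if it takes over 48 s, if anything falls off the work surface, if the arm or the gripper's body presses on something with over 40 N, if the wrist force passes 120 N, or if a joint passes its speed limit or range.

### The arm

A 6-joint arm with a two-finger parallel gripper is mounted at the origin on a cart in front of the work surface, level with it; the furniture and walls round the work are solid. World frame = base frame: x ahead of the robot, y to its left, z up, the work surface at z = 0. Lengths are in m, angles in degrees, forces in N, time in s.
With the tool pointing down it reaches from about 0.25 to 0.725 m from the base axis. Payload 9.7 kg.
Tool frame: the origin (TCP) lies on the centre line of the jaws, within the pads' length; the fingertips stand 25 mm ahead of it and the grasp point (between the pads) lies 6 mm ahead of it; z points along the fingers, y is the line along which they close (so a half turn about z gives the same grasp; the last joint's range is limited). The gripper opens to 85 mm and grips with 20 to 120 N. Pads are 22 mm wide; open, the fingers measure 114 mm over their backs; the gripper's body (76 mm by 85 mm) begins 54 mm behind the grasp point. The pads swing forward as they close: fully open they stand 13 mm farther back than shut.
Start: joints at [-66.119, 4.979, 10.078, 95.1, 0, 90], TCP at [0.223, -0.503, 0.256] pointing down, gripper open.
Joint ranges: [-179.16, 179.16], [-48.56, 103.87], [-65.8, 70.77], [-126.05, 130.52], [-82.76, 87.17], [-180, 180]. Speed limits (degrees/s): [127.2, 127.2, 147.25, 180, 180, 180].

### API

Orientations are given as [roll, pitch, yaw] about the fixed x, y, z axes, in that order (R = Rz(yaw) Ry(pitch) Rx(roll)).
In Python, from plant import sensors, eyes, bot gives the robot as it stands.
- The arm moves only by the tool move_arm, never from a script. Its argument "moves" is text: rows parted by semicolons, each of 5 numbers parted by spaces: the opening, from 0 (shut) to 1 (fully open), then the shift along the tool's x, y, z in m, then the turn about the tool's z in degrees. A call has 1 to 8 rows; each row is the pose to reach, as a shift and turn from the pose commanded when the call began, along the tool's axes at that moment; what a row does not reach only later rows make up. A row lasts 1/12 s, in which the tool goes at most 41.7 mm and 7.16 degrees, less where a joint would pass 70% of its speed; a pose out of reach is approached as far as the arm can. A call with a gripper value outside its range is refused whole. The fingers move at their own pace and stop on an object; "grip_force" is the grip in N (left out, the last holds). Time passes only in rows, so rows that repeat a pose let the fingers close. It gives the time, the measured TCP pose, the force, the opening and the grip force at its end, in the units of the state.
- sensors.observe(): the state, without advancing time (a new reading comes with each control period).
- eyes.read_camera(name): name is "scene" or "top" or "wrist"; returns the picture (420x560x3 uint8, red, green, blue); there is no depth.
- eyes.camera_info(name): a dict with "fx", "fy", "cx", "cy" (pixels), "cam_to_world" (4x4, takes a point from camera to world coordinates). Camera axes: x right, y down, z forward; pixel columns grow to the right and rows downward; lengths in m; the calibration is good to about 2 mm. A picture is of the moment at which its call begins: read the wrist's pose just before it. camera_info takes no time and is no camera call; for the wrist camera it gives the pose at the moment of the call.
- bot.job_done(): hands the job in; it is judged then, once.
The state is a dict: "time_s": time; "joints": joint angles; "joint_velocities": joint speeds; "joint_torque": joint torques, N m; "position": TCP position; "ee_rot": TCP orientation; "force": force on the tool from outside, world axes, zero at the start; "wrist_torque": the same for the moment, N m; "width": opening from 0.0 (shut) to 1.0 (fully open); "grip_force": force on a finger pad.
Only numpy, scipy, OpenCV 4.12 (cv2) and the standard library are available. Lean on these libraries where they do the work, as an engineer would, in place of code of your own. Each camera call takes 0.05 s, during which the arm holds its last target. There are 200 camera calls.

## Working session

There is one attempt and no reset: what is moved stays moved. The work goes in short steps, Python scripts to look and compute and a tool call to move; the robot and the scene stay as the last step left them, time stands still between calls to the robot, and variables do not carry over. Pictures are saved under pics/ and viewed, at most 10 in all, crops included, and the job is handed in when it is done.

Besides the shell and the picture viewer there is one more tool, called after "Emit:" in YAML: its name, and indented under it one key for each argument. move_arm: Moves the arm, as the interface text tells. Its arguments: {"type":"object","properties":{"moves":{"type":"string"},"grip_force":{"type":"number"}},"required":["moves"]}

```bash
mkdir -p pics
python3 - <<'E'
from plant import sensors, eyes, bot
import cv2,numpy as np
for n in("scene","top"):
    cv2.imwrite(f"pics/{n}0.png",eyes.read_camera(n)[:,:,::-1])
    i=eyes.camera_info(n);print(n,i["fx"],i["cx"],i["cy"],np.round(i["cam_to_world"],3).tolist())
s=sensors.observe();print(s["time_s"],s["position"],s["ee_rot"],s["force"],s["width"])
E
```

```text
scene 389.4841006858163 284.5599138868984 209.7295794545137 [[0.414, -0.813, 0.408, 0.166], [-0.91, -0.365, 0.197, -0.183], [-0.011, -0.453, -0.891, 1.035], [0.0, 0.0, 0.0, 1.0]]
top 504.1525758001857 275.6303232361551 204.21971552668154 [[-0.029, -0.981, 0.194, 0.283], [-0.999, 0.032, 0.013, 0.014], [-0.019, -0.194, -0.981, 1.695], [0.0, 0.0, 0.0, 1.0]]
0.1 [ 0.22256297 -0.50274317  0.25564287] [-1.79928791e+02  3.15061768e-04  2.38794979e+01] [-0.41320256  0.10420819 -0.22619808] 1.000706515429559
```

View pics/scene0.png

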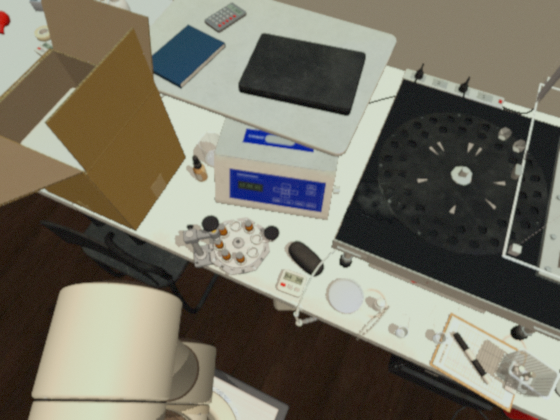

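View pics/top0.png

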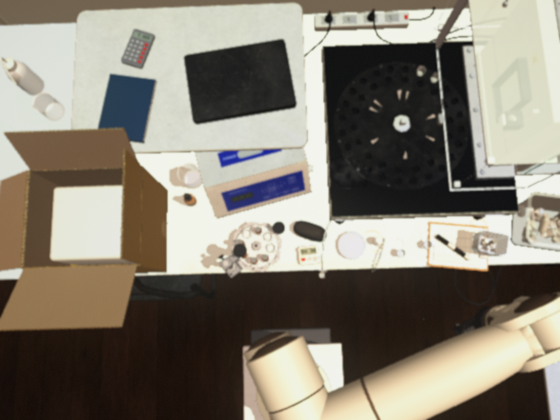

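The stand sits at about top (255,247) and scene (235,242). The ram knob is on its left and the plunger knob on its right, at about top (278,228) and scene (271,233). I'll enlarge both.

Run:
```python
import cv2,numpy as np
a=cv2.imread("pics/scene0.png")[195:285,170:290];b=cv2.imread("pics/top0.png")[210:285,190:300]
a=cv2.resize(a,(720,540),interpolation=3)
b=cv2.resize(b,(770,525),interpolation=3)
cv2.imwrite("pics/a.png",a);cv2.imwrite("pics/b.png",b)
```

```text
(no output)
```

View pics/a.png

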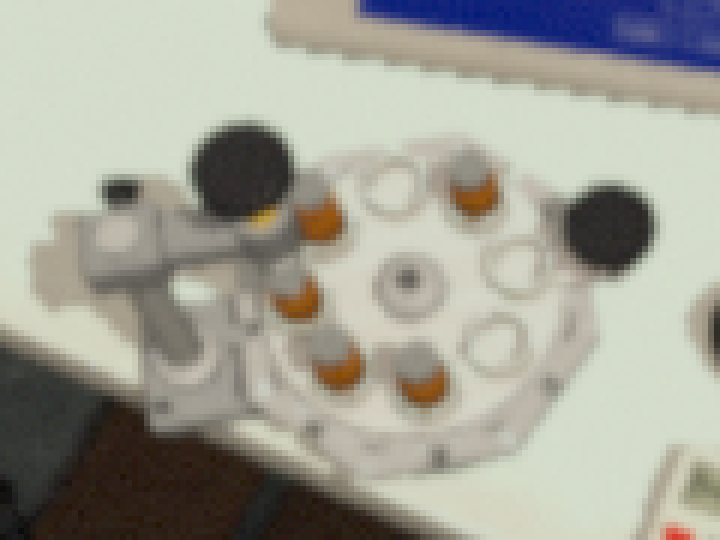

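View pics/b.png

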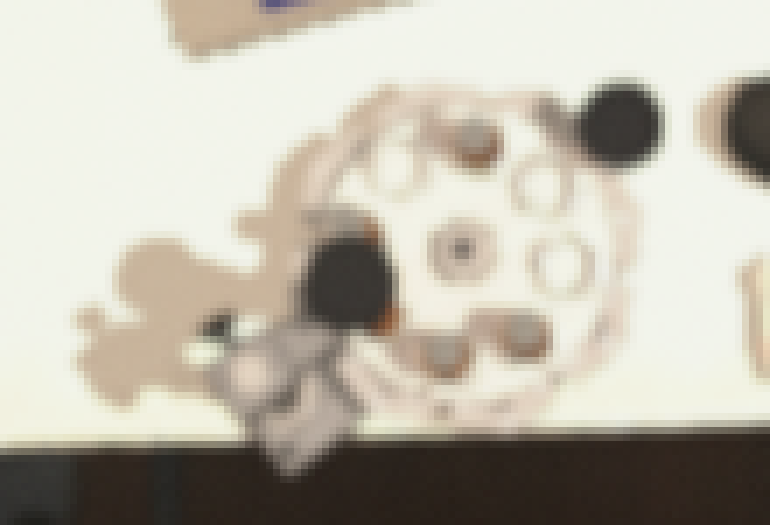

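Both crops show the stand. The axis is near scene crop (408,285), the plunger knob at (610,230), and the ram knob at (242,172). The ram vial is at (297,292), and its neighbours are at (320,210) and (340,360). Next I'll compute positions.

```bash
cat > h.py <<'E'
from plant import sensors, eyes, bot
import cv2,numpy as np
def ray(i,u,v,z):
    T=np.array(i["cam_to_world"]);d=T[:3,:3]@[(u-i["cx"])/i["fx"],(v-i["cy"])/i["fy"],1]
    return T[:3,3]+d*(z-T[2,3])/d[2]
def proj(i,P):
    T=np.array(i["cam_to_world"]);p=T[:3,:3].T@(np.array(P)-T[:3,3])
    return np.array([i["fx"]*p[0]/p[2]+i["cx"],i["fy"]*p[1]/p[2]+i["cy"]])
E
python3 - <<'E'
from h import *
I={n:eyes.camera_info(n) for n in("scene","top")}
O={"scene":(6,170,195),"top":(7,190,210)}
print({n:I[n]["cam_to_world"][2][3] for n in I})
for n,nm,u,v,z in [("scene","plunger",610,230,.085),("top","plunger",621,124,.085),("scene","ram",243,169,.205),("top","ram",349,282,.206),
 ("scene","axis",408,280,.06),("top","axis",463,249,.06),("scene","empty",515,265,.064),("top","empty",543,184,.064)]:
    s,a,b=O[n];print(n,nm,ray(I[n],(u+.5)/s-.5+a,(v+.5)/s-.5+b,z).round(4))
E
```

```text
{'scene': np.float64(1.0347985697812734), 'top': np.float64(1.6946628539468205)}
scene plunger [0.5233 0.03   0.085 ]
top plunger [0.5251 0.0292 0.085 ]
scene ram [0.4425 0.1458 0.205 ]
top ram [0.4431 0.1451 0.206 ]
scene axis [0.4733 0.1081 0.06  ]
top axis [0.4725 0.1047 0.06  ]
scene empty [0.4982 0.0664 0.064 ]
top empty [0.5013 0.0666 0.064 ]
```

Run:
```python
from h import *
I=eyes.camera_info("scene")
P=np.array([.5242,.0296]);R=np.array([.4428,.1455]);A=P+(R-P)*92/142
u=(R-P)/np.linalg.norm(R-P);print(A,np.degrees(np.arctan2(u[1],u[0])))
for k in range(-3,5):
    t=np.arctan2(u[1],u[0])+k*np.pi/4;q=A+.05*np.array([np.cos(t),np.sin(t)])
    print(k,q.round(3),[((proj(I,[*q,z])-[170,195]+.5)*6-.5).round(0).tolist() for z in(.064,.096,.105,.087)])
```

```text
[0.47146197 0.10469014] 125.08150335387329
-3 [0.521 0.096] [[479.0, 199.0], [472.0, 169.0], [470.0, 160.0], [474.0, 177.0]]
-2 [0.512 0.133] [[398.0, 183.0], [389.0, 153.0], [386.0, 144.0], [391.0, 162.0]]
-1 [0.48  0.154] [[324.0, 225.0], [314.0, 196.0], [310.0, 188.0], [317.0, 205.0]]
0 [0.443 0.146] [[301.0, 303.0], [289.0, 275.0], [286.0, 267.0], [292.0, 283.0]]
1 [0.422 0.113] [[343.0, 370.0], [332.0, 344.0], [329.0, 337.0], [335.0, 352.0]]
2 [0.431 0.076] [[427.0, 387.0], [418.0, 361.0], [416.0, 354.0], [421.0, 369.0]]
3 [0.463 0.055] [[502.0, 342.0], [495.0, 315.0], [494.0, 307.0], [497.0, 323.0]]
4 [0.5   0.064] [[522.0, 263.0], [517.0, 235.0], [515.0, 227.0], [518.0, 243.0]]
```

Emit:
move_arm:
  moves: "0.0 0 0 0 0"

```text
time_s: 0.18
position: [0.2226, -0.5028, 0.2558]
ee_rot: [-180.0, 0.0, 23.9]
force: [0.4, -0.3, 0.1]
width: 0.885
grip_force: 0.0
```

Run:
```python
from h import *
t=eyes.camera_info("top");s=eyes.camera_info("scene")
for z in(0,.05,.1,.15,.2,.25,.3):
    print(z,ray(t,322,275,z)[:2].round(3),ray(s,299,322,z)[:2].round(3),ray(t,322,250,z)[:2].round(3),ray(s,330,254,z)[:2].round(3))
```

```text
0 [ 0.373 -0.111] [ 0.357 -0.125] [ 0.456 -0.114] [ 0.565 -0.129]
0.05 [ 0.37  -0.107] [ 0.348 -0.128] [ 0.451 -0.111] [ 0.545 -0.132]
0.1 [ 0.368 -0.103] [ 0.339 -0.13 ] [ 0.446 -0.107] [ 0.526 -0.135]
0.15 [ 0.365 -0.1  ] [ 0.329 -0.133] [ 0.441 -0.103] [ 0.507 -0.137]
0.2 [ 0.362 -0.096] [ 0.32  -0.136] [ 0.436 -0.099] [ 0.488 -0.14 ]
0.25 [ 0.36  -0.092] [ 0.311 -0.139] [ 0.431 -0.096] [ 0.468 -0.142]
0.3 [ 0.357 -0.089] [ 0.302 -0.142] [ 0.425 -0.092] [ 0.449 -0.145]
```

Emit:
move_arm:
  moves: "0 0.04 -0.03 -0.04 0; 0 0.08 -0.06 -0.07 0; 0 0.11 -0.08 -0.09 0; 0 0.14 -0.1 -0.1 0; 0 0.17 -0.13 -0.1 0; 0 0.2 -0.15 -0.1 0; 0 0.23 -0.17 -0.1 0; 0 0.26 -0.19 -0.1 0"

```text
time_s: 0.85
position: [0.376, -0.2348, 0.3567]
ee_rot: [179.9, -0.0, 23.8]
force: [0.7, -0.5, -1.0]
width: -0.0
grip_force: 0.0
```

Emit:
move_arm:
  moves: "0 0.035 -0.025 0 0; 0 0.07 -0.05 0 0; 0 0.1 -0.075 0 0; 0 0.13 -0.1 0 0; 0 0.15 -0.11 0 0; 0 0.15 -0.11 0 0"

```text
time_s: 1.35
position: [0.47, -0.0721, 0.3552]
ee_rot: [-179.9, 0.0, 24.1]
force: [0.2, -0.9, 0.1]
width: -0.001
grip_force: 0.0
```

Run:
```python
from h import *
i=eyes.camera_info("wrist");im=eyes.read_camera("wrist");cv2.imwrite("pics/w1.png",im[:,:,::-1])
s=sensors.observe();print(s["time_s"],s["position"],i["fx"],np.round(i["cam_to_world"],3).tolist())
for q in([.5242,.0296,.087],[.4428,.1455,.208],[.48,.154,.105],[.422,.113,.105]):print(proj(i,q).round())
```

```text
1.4 [ 0.46899691 -0.07359238  0.35541039] 369.2417274325958 [[0.409, -0.873, -0.267, 0.538], [-0.913, -0.391, -0.119, -0.041], [-0.0, 0.292, -0.956, 0.472], [0.0, 0.0, 0.0, 1.0]]
[200.  80.]
[-31. 113.]
[54. 67.]
[ 80. 143.]
```

View pics/w1.png

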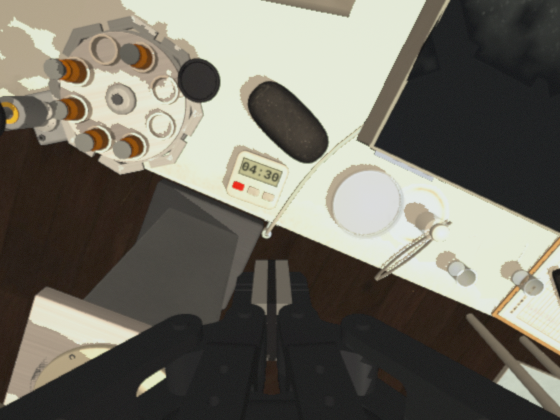

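The wrist view shows the plunger knob at (200,80), matching the prediction exactly. The vials next to the ram are at about (65,70) and (92,138). I'll zoom in to decide which one is raised.

Run:
```python
from h import *
a=cv2.imread("pics/w1.png")[30:180,0:220];cv2.imwrite("pics/w1c.png",cv2.resize(a,(792,540),interpolation=2))
i=eyes.camera_info("wrist")
for q in([.48,.154],[.422,.113],[.431,.076],[.521,.096]):print([((proj(i,[*q,z])-[0,30])*3.6).round().tolist() for z in(.064,.096,.105)])
```

```text
[[270.0, 139.0], [209.0, 130.0], [190.0, 127.0]]
[[351.0, 385.0], [300.0, 396.0], [284.0, 400.0]]
[[477.0, 408.0], [437.0, 421.0], [424.0, 425.0]]
[[508.0, 87.0], [466.0, 74.0], [453.0, 69.0]]
```

View pics/w1c.png

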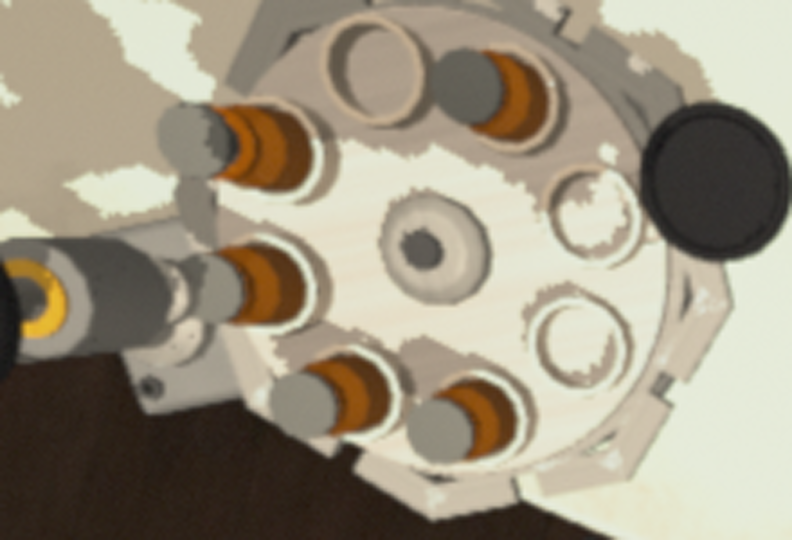

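The raised stopper is the vial at crop (240,140), clockwise from the ram, so the table turns +45° (counterclockwise). The plunger dish centre confirms at (716,180). I'll move above the plunger.

Emit:
move_arm:
  moves: "0 0.025 -0.02 0.02 0; 0 0.05 -0.04 0.05 0; 0 0.075 -0.06 0.08 0; 0 0.09 -0.07 0.11 0; 0 0.092 -0.072 0.14 0; 0 0.092 -0.072 0.17 0; 0 0.092 -0.072 0.19 0; 0 0.092 -0.072 0.2 0"

```text
time_s: 2.07
position: [0.5217, 0.0268, 0.1529]
ee_rot: [-179.9, 0.2, 23.8]
force: [-0.2, 0.3, 0.3]
width: 0.003
grip_force: 0.0
```

Emit:
move_arm:
  moves: "0 0 0 0 0; 0 0 0 0 0; 0 0 0 0 0"

```text
time_s: 2.32
position: [0.5238, 0.0273, 0.158]
ee_rot: [179.9, -0.1, 23.8]
force: [-0.1, 0.4, 0.5]
width: 0.005
grip_force: 0.0
```

Emit:
move_arm:
  moves: "0 0.002 -0.002 0.015 0; 0 0.002 -0.002 0.03 0; 0 0.002 -0.002 0.04 0; 0 0.002 -0.002 0.04 0; 0 0.002 -0.002 0.04 0"

```text
time_s: 2.73
position: [0.5243, 0.0302, 0.1168]
ee_rot: [180.0, -0.0, 23.9]
force: [0.0, 0.2, 0.8]
width: -0.0
grip_force: 0.0
```

Run:
```python
from h import *
i=eyes.camera_info("wrist");im=eyes.read_camera("wrist")
s=sensors.observe();print(s["time_s"],s["position"],s["force"])
cv2.imwrite("pics/w2.png",im[:,:,::-1])
print(proj(i,[.5242,.0296,.087]),proj(i,[.5242,.0296,.084]))
T=i["cam_to_world"];print(T[:3,3]);
```

```text
2.7833 [0.52457053 0.03029821 0.11723902] [0.01786145 0.68210801 0.78802053]
[272.83658324 275.77516084] [272.80213736 272.68210233]
[0.59242492 0.06074037 0.23396287]
```

View pics/w2.png

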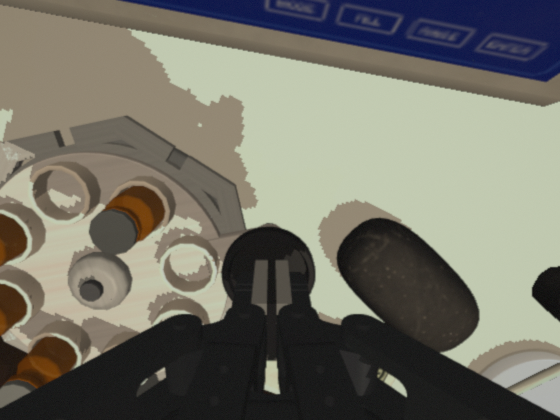

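The fingertips sit over the dish, centred on the knob (about (268,273)) and about 8 mm above its floor. I'll press down in steps.

Emit:
move_arm:
  moves: "0 0 0 0.006 0; 0 0 0 0.011 0; 0 0 0 0.015 0; 0 0 0 0.015 0; 0 0 0 0.015 0; 0 0 0 0.015 0"

```text
time_s: 3.28
position: [0.5247, 0.0302, 0.1018]
ee_rot: [179.9, -0.1, 23.9]
force: [1.4, -1.2, 6.1]
width: -0.003
grip_force: 3.0
```

Emit:
move_arm:
  moves: "0 0 0 0.002 0; 0 0 0 0.003 0; 0 0 0 0.003 0; 0 0 0 0.003 0"

```text
time_s: 3.62
position: [0.5248, 0.0303, 0.0991]
ee_rot: [179.9, -0.1, 23.9]
force: [1.0, -0.8, 7.2]
width: -0.002
grip_force: 3.7
```

Emit:
move_arm:
  moves: "0 0 0 0.001 0; 0 0 0 0.0015 0; 0 0 0 0.002 0; 0 0 0 0.002 0; 0 0 0 0.002 0"

```text
time_s: 4.03
position: [0.5255, 0.0306, 0.0989]
ee_rot: [179.9, -0.3, 23.9]
force: [-1.8, 1.2, 17.7]
width: -0.001
grip_force: 9.3
```

Run:
```python
import numpy as np
A=np.array([.4715,.1047]);a0=np.radians(-54.9);y=np.radians(23.9)
X=np.array([np.cos(y),np.sin(y)]);Y=np.array([np.sin(y),-np.cos(y)])
f=lambda d:A+.092*np.array([np.cos(a0+np.radians(d)),np.sin(a0+np.radians(d))])
for base,ds in((0,[1,3,6,9,12,15,18,21]),(21,[24,27,30,33,36,39,40,40]),(40,[42,44,45,46])):
    print("; ".join(f"0 {(f(d)-f(base))@X:.4f} {(f(d)-f(base))@Y:.4f} 0 0" for d in ds))
print(f(0),f(21),f(40),f(45))
```

```text
0 0.0016 -0.0003 0 0; 0 0.0047 -0.0011 0 0; 0 0.0093 -0.0024 0 0; 0 0.0139 -0.0039 0 0; 0 0.0184 -0.0057 0 0; 0 0.0227 -0.0077 0 0; 0 0.0270 -0.0099 0 0; 0 0.0312 -0.0124 0 0
0 0.0040 -0.0027 0 0; 0 0.0079 -0.0056 0 0; 0 0.0116 -0.0086 0 0; 0 0.0151 -0.0119 0 0; 0 0.0185 -0.0153 0 0; 0 0.0217 -0.0190 0 0; 0 0.0227 -0.0202 0 0; 0 0.0227 -0.0202 0 0
0 0.0020 -0.0025 0 0; 0 0.0038 -0.0051 0 0; 0 0.0048 -0.0065 0 0; 0 0.0056 -0.0078 0 0
[0.52440048 0.02943023] [0.54786113 0.05338745] [0.5604066  0.08104378] [0.56213006 0.08888252]
```

Emit:
move_arm:
  moves: "0 0.0015 -0.0003 -0.0005 0; 0 0.0045 -0.001 -0.0005 0; 0 0.009 -0.0025 -0.0005 0; 0 0.014 -0.004 -0.0005 0; 0 0.0185 -0.0055 -0.0005 0; 0 0.0225 -0.0075 -0.0005 0; 0 0.027 -0.01 -0.0005 0; 0 0.031 -0.0125 -0.0005 0"

```text
time_s: 4.7
position: [0.5487, 0.0545, 0.0989]
ee_rot: [179.9, -0.2, 23.9]
force: [-1.0, -1.7, 15.1]
width: -0.002
grip_force: 7.7
```

Emit:
move_arm:
  moves: "0 0.004 -0.0027 0 0; 0 0.0079 -0.0056 0 0; 0 0.0116 -0.0086 0 0; 0 0.0151 -0.0119 0 0; 0 0.0185 -0.0153 0 0; 0 0.0217 -0.019 0 0; 0 0.0227 -0.0202 0 0; 0 0.0227 -0.0202 0 0"

```text
time_s: 5.37
position: [0.5614, 0.0825, 0.0989]
ee_rot: [179.9, -0.2, 23.9]
force: [0.6, 0.3, 14.4]
width: 0.003
grip_force: 7.3
```

Emit:
move_arm:
  moves: "0 0.002 -0.0025 0 0; 0 0.0038 -0.0051 0 0; 0 0.0048 -0.0065 0 0; 0 0.0048 -0.0065 0 0; 0 0.0048 -0.0065 0 0"

```text
time_s: 5.78
position: [0.5631, 0.0903, 0.0989]
ee_rot: [179.9, -0.2, 23.9]
force: [-0.3, 0.3, 14.9]
width: 0.0
grip_force: 7.2
```

Run:
```python
from h import *
i=eyes.camera_info("wrist");im=eyes.read_camera("wrist")
s=sensors.observe();print(s["time_s"],s["position"],s["force"])
cv2.imwrite("pics/w3.png",im[:,:,::-1])
A=np.array([.4715,.1047])
for d in(40,42,45,47):
    t=np.radians(-54.9+d);print(d,proj(i,[*(A+.092*np.array([np.cos(t),np.sin(t)])),.077]).round(1))
for k in range(8):
    t=np.radians(-9.9+45*k);print(proj(i,[*(A+.05*np.array([np.cos(t),np.sin(t)])),.064]).round(1))
```

```text
5.8333 [0.56306943 0.09025729 0.09892467] [ 0.62549648 -0.39155135 15.4190593 ]
40 [288.9 296.9]
42 [283.  292.8]
45 [273.7 286.9]
47 [267.3 283.1]
[224.8 338.8]
[145.3 325.4]
[ 84.7 362.9]
[ 80.8 423.3]
[128.4 469.4]
[197.9 479.6]
[255.1 449.8]
[269.  392.7]
```

View pics/w3.png

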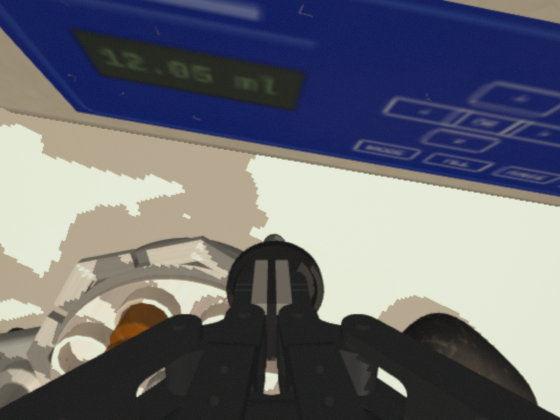

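The knob centre is at about (275,287), which matches the 45° prediction. I'll let the plunger rise.

Emit:
move_arm:
  moves: "0 0 0 -0.002 0; 0 0 0 -0.004 0; 0 0 0 -0.006 0; 0 0 0 -0.007 0; 0 0 0 -0.007 0; 0 0 0 -0.007 0"

```text
time_s: 6.33
position: [0.5616, 0.0899, 0.1034]
ee_rot: [-180.0, 0.0, 23.9]
force: [-0.3, -0.3, 2.9]
width: 0.0
grip_force: 1.4
```

Emit:
move_arm:
  moves: "0 0 0 -0.001 0; 0 0 0 -0.002 0; 0 0 0 -0.002 0; 0 0 0 -0.002 0"

```text
time_s: 6.67
position: [0.5616, 0.0899, 0.1054]
ee_rot: [-180.0, 0.0, 23.9]
force: [-0.1, -0.9, -0.4]
width: -0.002
grip_force: 0.0
```

The force dropped to zero before the knob was out, so the pin is still under the plate and slightly off the hole. I'll back off and measure the knob's position.

Emit:
move_arm:
  moves: "0 0 0 -0.03 0; 0 -0.02 0 -0.06 0; 0 -0.045 0 -0.08 0; 0 -0.07 0 -0.08 0; 0 -0.08 0 -0.08 0; 0 -0.08 0 -0.08 0; 0 -0.08 0 -0.08 0"

```text
time_s: 7.25
position: [0.4888, 0.0575, 0.1852]
ee_rot: [-180.0, -0.0, 23.9]
force: [1.1, -0.2, -0.0]
width: 0.003
grip_force: 0.0
```

Run:
```python
from h import *
i=eyes.camera_info("wrist");im=eyes.read_camera("wrist")
s=sensors.observe();print(s["time_s"],s["position"],s["force"])
cv2.imwrite("pics/w4.png",im[:,:,::-1])
g=im.max(2);m=(g<75).astype(np.uint8)
n,l,st,c=cv2.connectedComponentsWithStats(m)
for k in range(1,n):
    if st[k,4]>800:print(st[k],c[k].round(1))
A=np.array([.4715,.1047])
for d in(40,42,45,47):
    t=np.radians(-54.9+d);print(d,[proj(i,[*(A+.092*np.array([np.cos(t),np.sin(t)])),z]).round(1).tolist() for z in (.081,.087)])
cv2.imwrite("pics/w4.png",im[:,:,::-1])
```

```text
7.3 [0.48904821 0.0576982  0.18492085] [1.60584781e+00 3.78715640e-05 1.71967623e-01]
[ 238   55   72   75 4227] [274.   92.3]
[ 373  166  113  111 7834] [428.6 220.9]
[   0  197   52   52 1444] [ 17.8 221. ]
[ 529  208   31   47 1033] [547.1 228.9]
[    0   216   560   204 57903] [220.6 357.3]
40 [[284.4, 96.8], [284.8, 96.8]]
42 [[280.0, 93.2], [280.3, 93.1]]
45 [[273.2, 88.1], [273.2, 87.8]]
47 [[268.4, 84.9], [268.3, 84.5]]
```

View pics/w4.png

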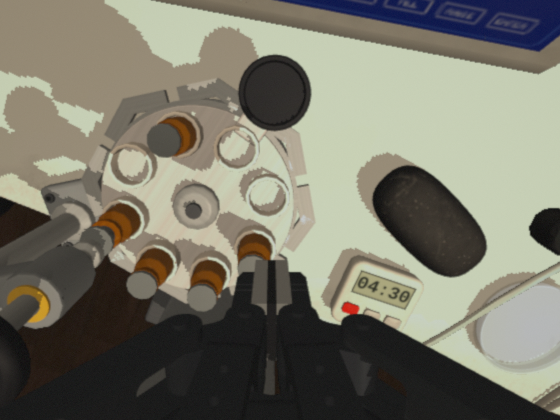

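The knob is at (274,92), against (273,88) predicted for 45°, so the table is about 1 to 1.5° short. The timer and vials are undisturbed. I'll press again and go about 2.5 mm further counterclockwise.

Emit:
move_arm:
  moves: "0 0.03 0 0 0; 0 0.06 0 0.01 0; 0 0.08 0 0.03 0; 0 0.08 0 0.055 0; 0 0.08 0 0.075 0; 0 0.08 0 0.083 0; 0 0.08 0 0.087 0; 0 0.08 0 0.0885 0"

```text
time_s: 7.97
position: [0.5622, 0.0905, 0.0988]
ee_rot: [-180.0, -0.1, 23.9]
force: [-8.7, 0.2, 23.8]
width: 0.003
grip_force: 11.8
```

Emit:
move_arm:
  moves: "0 0 0 0 0; 0 0 0 0 0; 0 0.0007 -0.001 0 0; 0 0.0014 -0.002 0 0; 0 0.0014 -0.002 0 0; 0 0.0014 -0.002 0 0"

```text
time_s: 8.47
position: [0.5627, 0.0929, 0.0989]
ee_rot: [-180.0, -0.1, 23.9]
force: [-6.0, 0.1, 13.2]
width: -0.002
grip_force: 6.6
```

Emit:
move_arm:
  moves: "0 0 0 -0.003 0; 0 0 0 -0.006 0; 0 0 0 -0.0085 0; 0 0 0 -0.0085 0; 0 0 0 -0.0085 0"

```text
time_s: 8.88
position: [0.5629, 0.0927, 0.106]
ee_rot: [-180.0, -0.1, 23.9]
force: [0.1, 1.2, 4.8]
width: -0.002
grip_force: 2.2
```

The force is now 4.8 N at z 0.106, where it was zero before, so the pin is in the hole. I'll release fully, then go up and over the ram knob.

Emit:
move_arm:
  moves: "0 0 0 -0.005 0; 0 0 0 -0.03 0; 0 0 0 -0.065 0; 0 0 0 -0.1 0; 0 0 0 -0.135 0; 0 -0.01 -0.01 -0.155 0; 0 -0.03 -0.035 -0.155 0; 0 -0.05 -0.06 -0.155 0"

```text
time_s: 9.55
position: [0.4923, 0.1268, 0.2614]
ee_rot: [180.0, -0.1, 23.8]
force: [-0.7, 1.1, 0.6]
width: -0.0
grip_force: 0.0
```

Run:
```python
from h import *
i=eyes.camera_info("wrist");im=eyes.read_camera("wrist")
s=sensors.observe();print(s["time_s"],s["position"],s["force"])
cv2.imwrite("pics/w5.png",im[:,:,::-1])
g=im.max(2);m=(g<75).astype(np.uint8)
n,l,st,c=cv2.connectedComponentsWithStats(m)
for k in range(1,n):
    if st[k,4]>600:print(st[k],c[k].round(1))
A=np.array([.4715,.1047])
for d in(40,42,45,47):
    t=np.radians(-54.9+d);print(d,[proj(i,[*(A+.092*np.array([np.cos(t),np.sin(t)])),z]).round(1).tolist() for z in (.081,.087)])
print(proj(i,[.4428,.1455,.208]))
```

```text
9.6 [0.48782567 0.12861838 0.26162976] [3.23712656 2.77031253 2.53984868]
[ 268    0  110   37 2816] [324.3  14.8]
[ 322  107   54   53 2202] [348.5 133.1]
[    0   161   560   259 75542] [209.  335.9]
[ 410  183   90   87 4849] [454.1 226.1]
[534 215  26  38 720] [548.7 232.2]
40 [[358.2, 138.2], [360.0, 139.0]]
42 [[355.2, 135.6], [356.9, 136.4]]
45 [[350.5, 132.1], [352.1, 132.8]]
47 [[347.2, 129.9], [348.7, 130.5]]
[201.45519618 319.06447834]
```

View pics/w5.png

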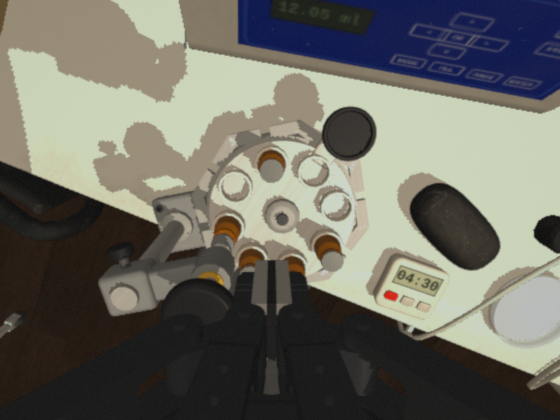

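The plunger knob is at (348,133), which is on the 45° hole. The ram knob is at about (198,317), near the predicted (201,319). I'll move over the ram knob.

Emit:
move_arm:
  moves: "0 -0.017 -0.017 0 0; 0 -0.034 -0.034 0 0; 0 -0.034 -0.034 0 0; 0 -0.034 -0.034 0.01 0; 0 -0.034 -0.034 0.02 0; 0 -0.034 -0.034 0.02 0; 0 -0.034 -0.034 0.02 0"

```text
time_s: 10.18
position: [0.4475, 0.1438, 0.2391]
ee_rot: [-180.0, 0.1, 23.8]
force: [-0.3, -0.5, 0.3]
width: -0.0
grip_force: 0.0
```

Emit:
move_arm:
  moves: "0 -0.0036 -0.0035 0 0; 0 -0.0036 -0.0035 0.004 0; 0 -0.0036 -0.0035 0.008 0; 0 -0.0036 -0.0035 0.011 0; 0 -0.0036 -0.0035 0.011 0; 0 -0.0036 -0.0035 0.011 0"

```text
time_s: 10.68
position: [0.4428, 0.146, 0.2297]
ee_rot: [180.0, -0.0, 23.9]
force: [-0.3, -0.1, 2.4]
width: -0.001
grip_force: 1.2
```

Emit:
move_arm:
  moves: "0 0 0 0.003 0; 0 0 0 0.006 0; 0 0 0 0.008 0; 0 0 0 0.008 0; 0 0 0 0.008 0"

```text
time_s: 11.1
position: [0.4428, 0.146, 0.2217]
ee_rot: [180.0, -0.0, 23.9]
force: [1.2, 1.3, 4.0]
width: -0.004
grip_force: 2.0
```

Emit:
move_arm:
  moves: "0 0 0 0.0015 0; 0 0 0 0.003 0; 0 0 0 0.003 0; 0 0 0 0.003 0"

```text
time_s: 11.43
position: [0.4428, 0.146, 0.2191]
ee_rot: [180.0, -0.1, 23.9]
force: [0.6, -0.3, 6.8]
width: 0.0
grip_force: 3.5
```

Emit:
move_arm:
  moves: "0 0 0 0.0015 0; 0 0 0 0.0025 0; 0 0 0 0.0025 0; 0 0 0 0.0025 0"

```text
time_s: 11.77
position: [0.4429, 0.146, 0.2167]
ee_rot: [180.0, -0.1, 23.9]
force: [-1.0, -0.3, 8.3]
width: 0.004
grip_force: 4.0
```

Emit:
move_arm:
  moves: "0 0 0 0.001 0; 0 0 0 0.0015 0; 0 0 0 0.0015 0; 0 0 0 0.0015 0"

```text
time_s: 12.1
position: [0.4429, 0.146, 0.2159]
ee_rot: [180.0, -0.1, 23.9]
force: [-2.7, 0.0, 13.9]
width: -0.003
grip_force: 6.5
```

Emit:
move_arm:
  moves: "0 0 0 0.001 0; 0 0 0 0.0015 0; 0 0 0 0.0015 0; 0 0 0 0.0015 0"

```text
time_s: 12.43
position: [0.4429, 0.146, 0.2157]
ee_rot: [180.0, -0.2, 23.9]
force: [-5.4, -1.3, 23.1]
width: -0.002
grip_force: 11.3
```

There is a hard stop at about 17.3 mm of travel, so the stopper is home. I'll let the ram rise and back off.

Emit:
move_arm:
  moves: "0 0 0 -0.006 0; 0 0 0 -0.014 0; 0 0 0 -0.024 0; 0 0 0 -0.04 0; 0 0 0 -0.07 0; 0 0 0 -0.1 0; 0 0 0.03 -0.13 0; 0 0 0.06 -0.15 0"

```text
time_s: 13.1
position: [0.4667, 0.0913, 0.3657]
ee_rot: [180.0, -0.1, 24.1]
force: [0.2, 0.2, 0.2]
width: -0.002
grip_force: 0.0
```

Emit:
move_arm:
  moves: "0 0 0.03 0 0; 0 0 0.06 0 0; 0 0 0.09 0 0; 0 0 0.12 0 0; 0 0 0.14 0 0; 0 0 0.14 0 0"

```text
time_s: 13.6
position: [0.5246, -0.0398, 0.3619]
ee_rot: [-180.0, 0.1, 23.7]
force: [-0.0, -0.7, -0.5]
width: 0.006
grip_force: 0.0
```

Run:
```python
from h import *
i=eyes.camera_info("wrist");im=eyes.read_camera("wrist")
s=sensors.observe();print(s["time_s"],s["position"],s["force"])
cv2.imwrite("pics/w6.png",im[:,:,::-1])
g=im.max(2);m=(g<75).astype(np.uint8)
n,l,st,c=cv2.connectedComponentsWithStats(m)
for k in range(1,n):
    if st[k,4]>500:print(st[k],c[k].round(1))
A=np.array([.4715,.1047])
t=np.radians(-9.9);print(proj(i,[*(A+.092*np.array([np.cos(t),np.sin(t)])),.087]))
for z in(.208,.191):print(proj(i,[.4428,.1455,z]),21*i["fx"]/1000)
for k in range(8):
    t=np.radians(125.1-45*k);q=A+.05*np.array([np.cos(t),np.sin(t)])
    print(k,[proj(i,[*q,z]).round(1).tolist() for z in(.096,.105)])
```

```text
13.65 [ 0.52398115 -0.03839204  0.36216391] [-0.63836543  1.64398463  0.08959253]
[  375     0   185   295 34804] [492.7 148.9]
[ 148   65   41   42 1366] [168.2  85.7]
[ 255  135   75   74 3229] [291.9 171.2]
[    0   151   560   269 73271] [211.3 333.2]
[169.08375442  84.82584234]
[  5.16300554 200.01012306] 7.754076276084512
[ 19.69873661 194.35035139] 7.754076276084512
0 [[78.4, 171.4], [74.0, 173.1]]
1 [[80.0, 135.2], [75.5, 136.1]]
2 [[108.4, 113.6], [104.5, 114.0]]
3 [[146.5, 121.1], [143.6, 121.7]]
4 [[170.2, 152.6], [167.9, 153.9]]
5 [[166.1, 187.9], [163.8, 190.0]]
6 [[138.4, 207.1], [135.5, 209.6]]
7 [[102.8, 200.6], [99.0, 202.9]]
```

Run:
```python
import cv2,numpy as np
for f in("w1","w6"):
    h=cv2.cvtColor(cv2.imread(f"pics/{f}.png"),cv2.COLOR_BGR2HSV)
    m=cv2.inRange(h,(5,150,40),(20,255,230));n,l,st,c=cv2.connectedComponentsWithStats(m)
    print(f,[(st[k].tolist(),c[k].round().tolist()) for k in range(1,n) if st[k,4]>40])
im=cv2.imread("pics/w6.png")
for v in (165,168,171,174):print(v,[tuple(int(x) for x in im[v,u]) for u in range(60,100,2)])
```

```text
w1 [([132, 44, 20, 25, 261], [143.0, 58.0]), ([60, 59, 26, 23, 427], [74.0, 71.0]), ([61, 99, 23, 21, 317], [74.0, 109.0]), ([1, 102, 17, 14, 79], [9.0, 106.0]), ([85, 129, 23, 21, 272], [98.0, 138.0]), ([122, 136, 21, 21, 221], [134.0, 145.0])]
w6 [([110, 103, 20, 21, 238], [121.0, 113.0]), ([78, 157, 23, 21, 267], [91.0, 166.0]), ([162, 173, 20, 20, 175], [174.0, 180.0]), ([28, 180, 18, 15, 75], [37.0, 184.0]), ([101, 185, 22, 22, 248], [113.0, 194.0]), ([135, 191, 21, 20, 209], [147.0, 199.0])]
165 [(106, 119, 126), (142, 160, 169), (161, 181, 192), (161, 182, 192), (162, 183, 193), (134, 151, 160), (85, 94, 98), (83, 92, 96), (96, 107, 111), (121, 135, 140), (118, 132, 137), (87, 98, 104), (33, 57, 88), (18, 59, 101), (14, 78, 138), (17, 81, 143), (15, 81, 142), (23, 66, 116), (21, 53, 86), (27, 55, 88)]
168 [(73, 81, 84), (78, 85, 90), (97, 108, 115), (118, 132, 140), (109, 123, 130), (82, 92, 96), (82, 91, 95), (83, 92, 95), (86, 94, 97), (120, 134, 139), (122, 137, 142), (122, 137, 142), (106, 119, 122), (47, 70, 99), (11, 53, 95), (15, 80, 140), (14, 79, 142), (19, 78, 137), (24, 58, 93), (23, 56, 91)]
171 [(64, 69, 72), (65, 70, 73), (77, 84, 88), (113, 126, 133), (113, 127, 132), (100, 112, 118), (79, 90, 93), (77, 87, 91), (101, 112, 116), (122, 136, 141), (122, 137, 142), (124, 137, 143), (120, 135, 140), (87, 98, 104), (16, 58, 102), (25, 78, 132), (24, 84, 145), (20, 78, 137), (24, 59, 97), (26, 58, 96)]
174 [(65, 71, 73), (65, 71, 73), (64, 70, 73), (71, 77, 80), (99, 110, 115), (114, 128, 135), (135, 153, 162), (83, 92, 97), (106, 118, 123), (121, 137, 142), (122, 137, 142), (122, 136, 141), (123, 137, 142), (98, 111, 117), (17, 59, 105), (13, 74, 132), (11, 74, 135), (19, 71, 124), (28, 61, 98), (63, 88, 113)]
```

```bash
python3 -c "
from plant import bot
print(bot.job_done())"
```

```text
the job is handed in; nothing more can be done
None
```

I turned the table one hole counterclockwise with the plunger back out in its hole, pressed the raised stopper home (hard stop at about 17 mm of ram travel), let the ram go and handed the job in; the first release missed the hole by about 2 mm and needed a second press. I did not look at the ram after backing off.

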